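Close a gel casting tray with its gate bar and cam clamp

ROBOT

A 6-joint arm with a two-finger parallel gripper is mounted at the origin on the work surface. World frame = base frame: x ahead of the robot, y to its left, z up, the work surface at z = 0. Lengths are in m, angles in degrees, forces in N, time in s.
With the tool pointing down it reaches from about 0.325 to 0.875 m from the base axis. Payload 4.4 kg.
Tool frame: the origin (TCP) lies between the finger pads; the fingertips stand 8 mm ahead of it and the grasp point (between the pads) lies 11 mm behind it; z points along the fingers, y is the line along which they close (so a half turn about z gives the same grasp; the last joint's range is limited). The gripper opens to 85 mm and grips with 20 to 120 N. Pads are 22 mm wide; open, the fingers measure 114 mm over their backs; the gripper's body (76 mm by 85 mm) begins 54 mm behind the grasp point. The pads swing forward as they close: fully open they stand 13 mm farther back than shut.
Start: joints at [-72.909, 11.837, 88.321, -0, 79.842, -8.623], TCP at [0.249, -0.518, 0.239] pointing down, gripper open.
Joint ranges: [-156.59, 156.59], [-49.26, 127.26], [12.9, 141.05], [-63.56, 243.56], [4.71, 150.69], [-161.64, 161.64]. Speed limits (degrees/s): [159.86, 159.86, 180, 180, 180, 180].

INTERFACE

Orientations are given as [roll, pitch, yaw] about the fixed x, y, z axes, in that order (R = Rz(yaw) Ry(pitch) Rx(roll)).
In Python, from station import sense, grab_frame, camera_model, hand_in gives the robot as it stands.
- The arm moves only by the tool servo_tool, never from a script. Its argument "increments" is a list that holds one entry, the list of rows, each a list of 4 numbers: the shift along the tool's x, y, z in mm, then the turn about the tool's z in rad. In form: [[[x, y, z, spin], ...]]. A call has 1 to 20 rows; each row shifts and turns the commanded pose from where the row before left it, along the tool's axes as they then stand; what a row does not reach is not made up. A row lasts 1/10 s, in which the tool goes at most 50 mm and 8.59 degrees, less where a joint would pass 70% of its speed; a pose out of reach is approached as far as the arm can. A call is refused whole if a number of a shift passes 50 or a number of a turn 0.15, either way. A call with a gripper value outside its range is refused whole. "fingers" is the finger opening in mm, from 0 to 85.4, set as the call begins (left out, the last holds). The fingers move at their own pace and stop on an object; "force" is the grip in N (left out, the last holds). Time passes only in rows, so rows that do not move let the fingers close. It gives the time, the measured TCP pose, the force, the opening and the grip force at its end, in the units of the state.
- sense(): the state, without advancing time (a new reading comes with each control period).
- grab_frame(name): name is "scene" or "top" or "wrist"; returns the picture (400x640x3 uint8, red, green, blue); there is no depth.
- camera_model(name): a dict with "fx", "fy", "cx", "cy" (pixels), "dist" ([k1, k2, p1, p2, k3] as OpenCV has them; the pictures are not rectified), "R" (3x3) and "t" (3): a world point X has camera coordinates R X + t. Camera axes: x right, y down, z forward; pixel columns grow to the right and rows downward; lengths in m; the calibration is good to about 2 mm. A picture is of the moment at which its call begins: read the wrist's pose just before it. camera_model takes no time and is no camera call; for the wrist camera it gives the pose at the moment of the call.
- hand_in(): hands the job in; it is judged then, once.
The state is a dict: "time_s": time; "q": joint angles; "dq": joint speeds; "tau": joint torques, N m; "eef_pos": TCP position; "tool_rot": TCP orientation; "wrist_force": force on the tool from outside, world axes, zero at the start; "wrist_torque": the same for the moment, N m; "finger_gap": opening from 0.0 (shut) to 1.0 (fully open); "gripper_force": force on a finger pad.
Only numpy, scipy, OpenCV 4.12 (cv2) and the standard library are available. Lean on these libraries where they do the work, as an engineer would, in place of code of your own. Each camera call takes 0.05 s, during which the arm holds its last target. There are 200 camera calls.

TASK

Close the open end of the gel casting tray: stand the aluminium gate bar on the base plate in the slot between tray and rubber pad, flush against the tray's open end and centred on it. Only then swing the cam lever to its highest lift, where the lever points straight away from the tray and the pad presses the bar hardest. The lever springs back if let go, so finish while still holding it there with the gripper, and leave the other things on the bench where they are.

Things in the scene. Friction and masses are not known exactly. Their poses are not given: they have to be found in the camera images.
- caster: fixed gel caster: grey base plate 150 (x) x 270 (y) x 10 mm, y -125 to +145 mm. Origin at bench level under the centre of the white tray's open end, whose face is the plane y = 0; z up. Tray on the +y side: 90 mm wide (x), 120 mm long, walls 4 mm, top 30 mm above the bench. Follower, pad and cam on the -y side; guides beside the follower reach to y = -31 mm, 24 mm above the bench
- tray_end (a point): middle of the lower edge of the tray's open end, on top of the base plate, 10 mm above the bench
- bar: loose aluminium gate bar (straightedge) standing on the bench: 120 (x) x 16 (y) x 24 mm high, on its middle an upright grip tab 34 (x) x 12 (y) mm, 24 to 56 mm above the underside; 110 to 180 g. Origin: centre of underside, z up; both ways round alike. Seated: on the base plate (underside 10 mm above the bench), origin at caster x = 0, y = -8 mm, its x along the caster's x
- cam (a joint): turn of cam and lever about the upright shaft, rad, clockwise from above: 0 at the rest stop, 1.45 at highest lift (lever along the caster's -y, in line with the follower), 2.0 at the far stop, lift falling again past 1.45. A spring pulls it back to 0 with about 1.5 N at the knob. It drives the pad 12 mm forward; the pad meets a seated bar after 9 mm and presses with about 5 N at the top
- cam_axis (a point): point on the cam's upright shaft, at caster x = 0, y = -79 mm, 40 mm above the bench
- knob (a point): grip point on the cam lever: on the axis of the upright round black knob (18 mm diameter, 40 to 76 mm above the bench), 60 mm above the bench. The knob stands on the end of a flat steel lever arm 14 mm wide, top 40 mm above the bench, 85 mm from the cam shaft, turning with it; at rest the lever points roughly along the caster's +x
- pad: black rubber pad, sprung, that presses the bar against the tray: 56 mm wide, 13 to 29 mm above the bench. Origin at its back face at bench level; its front face is 10 mm further to caster +y, at caster y = -25 mm at rest, so the slot for the bar is 25 mm wide
- dish_a: closed petri dish, 90 mm across, 16 mm high; a bystander; origin at the centre of its underside
- dish_b: closed petri dish, 90 mm across, 16 mm high; a bystander; origin at the centre of its underside
- pen: marker pen lying on the bench, 90 mm long, 14 mm thick; a bystander; origin at the centre of its underside
- comb: black gel comb lying flat, 84 x 36 mm, 5 mm thick; a bystander; origin at the centre of its underside
- flask: conical glass flask, 82 mm across, 118 mm high; a bystander; origin at the centre of its underside
- reagent: amber reagent bottle, 64 mm across, about 130 mm high; a bystander; origin at the centre of its underside
- wash: white plastic bottle, 68 mm across, about 150 mm high; a bystander; origin at the centre of its underside
Not all that is in view belongs to the job. Several things have the shape of the bar; the one meant has the colours described above.

How it is judged:
By the outcome, as a careful person would: the job done as asked, in the order asked, and still so for the second after the job is handed in, while the arm keeps its last pose, push and grip.
It also fails if it takes over 58 s, if anything falls off the work surface, if the arm or the gripper's body presses on something with over 40 N, if the wrist force passes 120 N, or if a joint passes its speed limit or range.

## Working session

There is one attempt and no reset: what is moved stays moved. The work goes in short steps, Python scripts to look and compute and a tool call to move; the robot and the scene stay as the last step left them, time stands still between calls to the robot, and variables do not carry over. Pictures are saved under pics/ and viewed, at most 10 in all, crops included, and the job is handed in when it is done.

Besides the shell and the picture viewer there is one more tool, called as name([rows], argument=value, ...), one row to a line, values as JSON. servo_tool: Moves the arm, as the interface text tells. Its arguments: {"type":"object","properties":{"increments":{"type":"array"},"fingers":{"type":"number"},"force":{"type":"number"}},"required":["increments"]}

```bash
mkdir -p pics
python3 - <<'E'
from station import *
import cv2,json
print(sense())
for n in("scene","top"):
    f=grab_frame(n);cv2.imwrite(f"pics/{n}0.png",f[:,:,::-1]);m=camera_model(n);print(n,m)
E
```

```text
{'time_s': 0.0, 'q': array([-7.29097609e+01,  1.18839097e+01,  8.84065007e+01, -1.39312755e-03,
        7.98413495e+01, -8.62189574e+00]), 'dq': array([ 0.08887958, -0.03216484, -0.06026708, -0.09304199,  0.05664413,
       -0.01764827]), 'tau': array([-4.05567143e-04, -3.83035362e+01, -2.91597855e+01, -2.13780058e-04,
        1.05126406e-02,  5.11211724e-06]), 'eef_pos': array([ 0.24923372, -0.51734382,  0.23811502]), 'tool_rot': array([-1.79869524e+02, -1.83973056e-02,  2.57123611e+01]), 'wrist_force': array([1.22020411, 0.26175249, 0.41868753]), 'wrist_torque': array([-0.00527546, -0.0097727 , -0.00346419]), 'gripper_force': 0.0, 'finger_gap': 0.9993613518098511}
scene {'fx': 430.8448010621961, 'fy': 430.8448010621961, 'cx': 319.66687537869836, 'cy': 199.97920572076245, 'dist': array([0.03705413, 0.        , 0.        , 0.        , 0.        ]), 'R': array([[ 0.80370077,  0.59503251, -0.00117681],
       [ 0.38752258, -0.52491923, -0.75781663],
       [-0.45154326,  0.60860177, -0.65246653]]), 't': array([-0.42164339, -0.15438197,  1.71439222])}
top {'fx': 362.89773938001304, 'fy': 362.89773938001304, 'cx': 316.2788808174855, 'cy': 206.66963887122802, 'dist': array([-0.02122794,  0.        ,  0.        ,  0.        ,  0.        ]), 'R': array([[-8.91667354e-03, -9.99959784e-01,  9.61133089e-04],
       [-9.89683622e-01,  8.68758689e-03, -1.43006481e-01],
       [ 1.42992380e-01, -2.22635978e-03, -9.89721285e-01]]), 't': array([0.00585402, 0.50209629, 1.00777472])}
```

View pics/top0.png

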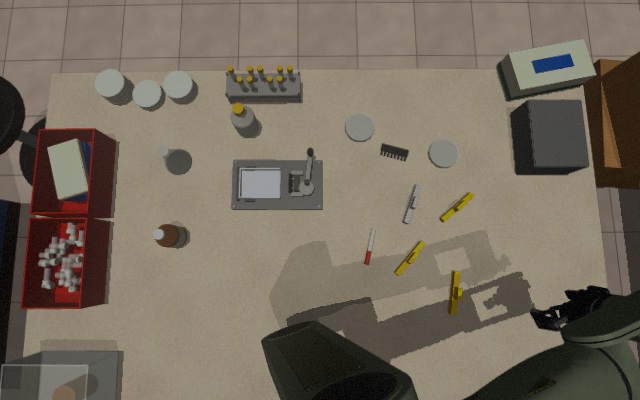

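View pics/scene0.png

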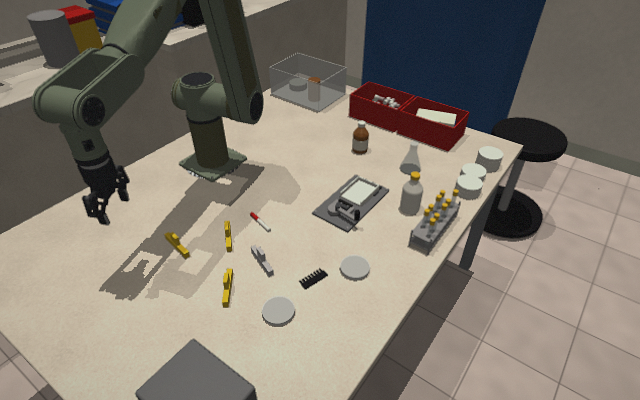

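The top view shows the caster at about (278,185), with the tray to the left and the lever knob at about (310,153). The bar-shaped things are silver (412,204) and yellow (457,207), (410,258), (455,292). Only the silver one is bare aluminium, so it is the bar. I'll confirm it in a crop.

```bash
cat > h.py <<'E'
from station import *
import cv2,numpy as np
def ray(n,uv,m=None):
    m=m or camera_model(n);K=np.array([[m['fx'],0,m['cx']],[0,m['fy'],m['cy']],[0,0,1.]])
    p=cv2.undistortPoints(np.array(uv,float).reshape(-1,1,2),K,m['dist']).reshape(-1,2)
    d=np.c_[p,np.ones(len(p))]@m['R'];return -m['R'].T@m['t'],d
def plane(n,uv,z,m=None):
    c,d=ray(n,uv,m);return c+d*((z-c[2])/d[:,2])[:,None]
def proj(n,X,m=None):
    m=m or camera_model(n);K=np.array([[m['fx'],0,m['cx']],[0,m['fy'],m['cy']],[0,0,1.]])
    return cv2.projectPoints(np.array(X,float).reshape(-1,1,3),cv2.Rodrigues(m['R'])[0],m['t'],K,m['dist'])[0].reshape(-1,2)
E
python3 - <<'E'
from h import *
f=cv2.imread('pics/top0.png')
a=cv2.resize(f[170:310,360:490],None,fx=4,fy=4,interpolation=cv2.INTER_CUBIC)[:560]
b=cv2.resize(f[140:220,225:330],None,fx=5,fy=5,interpolation=cv2.INTER_CUBIC)
cv2.imwrite('pics/c1.png',a);cv2.imwrite('pics/c2.png',b)
print(plane('top',[(412,204),(233,161),(322,160),(323,208),(234,209)],0.01))
print(plane('top',[(310,151)],.076),plane('top',[(412,204)],.04))
E
```

```text
[[ 0.51138893 -0.28178975  0.01      ]
 [ 0.64686697  0.25056553  0.01      ]
 [ 0.64748884 -0.0171085   0.01      ]
 [ 0.50176117 -0.01842227  0.01      ]
 [ 0.50108366  0.24403933  0.01      ]]
[[0.65565972 0.01784708 0.076     ]] [[ 0.50689906 -0.27370285  0.04      ]]
```

View pics/c1.png

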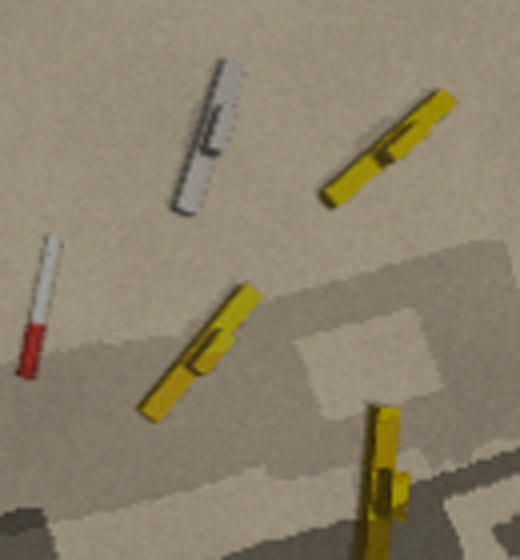

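View pics/c2.png

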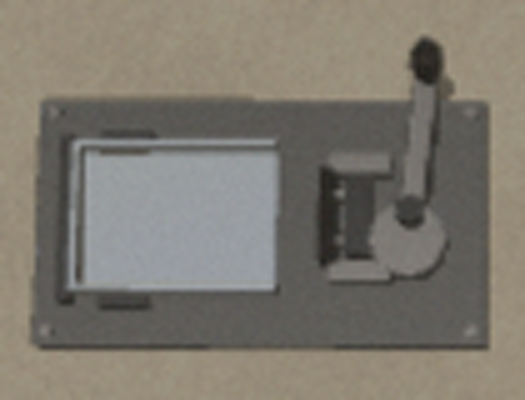

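The crop confirms the silver bar, running from about (418,185) to (406,223) px; the other three are yellow. In the second crop the lever points away along world +x and the tray is on the world +y side. Next is the wrist camera geometry and a first estimate of the bar.

```bash
cat >> h.py <<'E'
from scipy.spatial.transform import Rotation as Ro
def wristmask(tag,thr=40):
    s=sense();m=camera_model('wrist');f=grab_frame('wrist');cv2.imwrite(f'pics/{tag}.png',f[:,:,::-1]);return s,m,f
E
python3 - <<'E'
from h import *
s=sense();m=camera_model('wrist');T=Ro.from_euler('xyz',s['tool_rot'],degrees=True).as_matrix()
print('cam in tool',T.T@(-m['R'].T@m['t']-s['eef_pos']),'\n',m['R']@T,m['fx'],m['cx'],m['cy'])
f=cv2.imread('pics/top0.png')
e=plane('top',[(417.75,185.5),(406,223)],.024);print(e,e.mean(0),np.linalg.norm(e[0]-e[1]),np.degrees(np.arctan2(*(e[0]-e[1])[1::-1])))
hs=cv2.cvtColor(f,cv2.COLOR_BGR2HSV)
for p in [(417,188),(409,213),(400,190),(412,202)]:print(p,hs[p[1],p[0]])
E
```

```text
cam in tool [ 0.08468923 -0.00023782 -0.13434437] 
 [[ 2.37876376e-04  9.99999955e-01 -1.84597180e-04]
 [-9.45082659e-01  1.64480697e-04 -3.26831364e-01]
 [-3.26831319e-01  2.52205054e-04  9.45082655e-01]] 297.44904891714543 319.36419462615635 202.9251343380058
[[ 0.56415459 -0.29757119  0.024     ]
 [ 0.45381405 -0.25799942  0.024     ]] [ 0.50898432 -0.27778531  0.024     ] 0.11722184299008889 -19.729513439910072
(417, 188) [ 18  24 140]
(409, 213) [ 18  26 148]
(400, 190) [ 19  52 146]
(412, 202) [ 6 21 60]
```

servo_tool([
  [[33.8,-10.5,4,0],[33.8,-10.5,4,0],[33.8,-10.5,4,0],[33.8,-10.5,4,0],[33.8,-10.5,4,0],[33.8,-10.5,4,0],[33.8,-10.5,4,0],[33.8,-10.5,4,0],[33.8,-10.5,4,0],[33.8,-10.5,4,0],[0,0,0,0.132],[0,0,0,0.132],[0,0,0,0.132],[0,0,0,0.132],[0,0,0,0.132],[0,0,0,0.132],[0,0,0,0]],
])

```text
time_s: 1.8
eef_pos: [0.5081, -0.2765, 0.1987]
tool_rot: [-180.0, 0.1, -19.6]
wrist_force: [0.3, -0.9, 0.7]
finger_gap: 1.0
gripper_force: 0.0
```

Run:
```python
from h import *
s,m,f=wristmask('w1')
print(s['time_s'],s['eef_pos'],s['tool_rot'])
print(proj('wrist',[(.508,-.276,.024),(.508,-.276,.056)],m))
```

```text
1.8 [ 0.50810924 -0.27650762  0.1986531 ] [-1.79978207e+02  6.97983842e-02 -1.96443752e+01]
[[319.31522183 183.28291135]
 [319.29285881 192.01502037]]
```

View pics/w1.png

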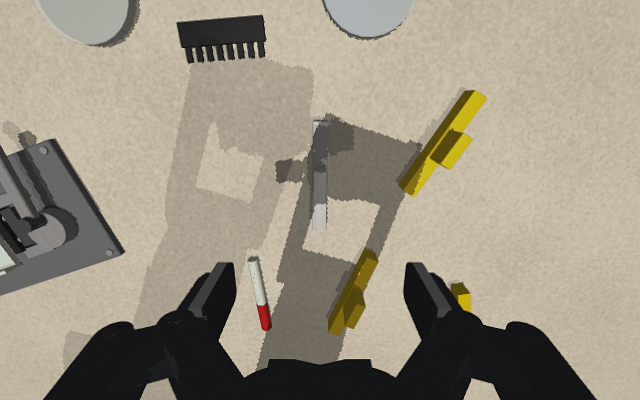

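The bar runs vertically from about (320,121) to (320,230) px, with its tab near (320,185). It is aligned with the tool. I'll refine it from the mask.

Run:
```python
from h import *
m=camera_model('wrist');f=cv2.imread('pics/w1.png').astype(float)
r=f[105:245,295:345]; sat=(r.max(2)-r.min(2))/(r.max(2)+1)
M=(sat<.09).astype(np.uint8);M=cv2.morphologyEx(M,cv2.MORPH_OPEN,np.ones((3,3)))
n,l,st,c=cv2.connectedComponentsWithStats(M);print(st)
k=1+st[1:,4].argmax();ys,xs=np.where(l==k)
for v in range(ys.min(),ys.max()+1,6):
    q=xs[ys==v];print(v+105,q.min()+295,q.max()+296,end='; ')
print(ys.min()+105,ys.max()+106)
print(plane('wrist',[(320,ys.min()+105),(320,ys.max()+106)],.024,m))
s=cv2.resize(f[105:245,270:370].astype(np.uint8),None,fx=4,fy=4,interpolation=cv2.INTER_CUBIC);cv2.imwrite('pics/w1c.png',s)
```

```text
[[   0    0   50  140 5406]
 [  17   15   16  110 1594]]
120 317 320; 126 313 328; 132 313 328; 138 313 328; 144 313 328; 150 313 328; 156 313 328; 162 313 328; 168 312 327; 174 312 327; 180 313 327; 186 312 327; 192 312 327; 198 312 327; 204 312 326; 210 312 326; 216 312 326; 222 312 326; 228 312 326; 120 230
[[ 0.56975595 -0.29864522  0.024     ]
 [ 0.45604262 -0.25846385  0.024     ]]
```

View pics/w1c.png

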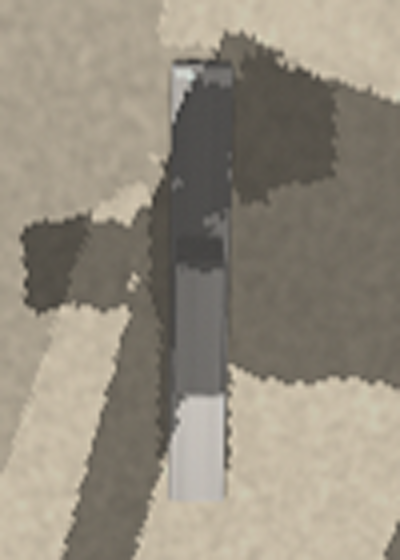

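The far-end strip at row 120 is the end face. That puts the bar centre at about (0.512, -0.278) with yaw about -20.5°, and the length of 120 mm checks out.

servo_tool([
  [[4,0,0,0.015],[0,0,20,0],[0,0,22,0],[0,0,22,0],[0,0,22,0],[0,0,20,0],[0,0,20,0],[0,0,18,0],[0,0,12,0],[0,0,6,0],[0,0,0,0],[0,0,0,0]],
], fingers=45)

```text
time_s: 3.05
eef_pos: [0.5128, -0.2786, 0.038]
tool_rot: [180.0, -0.1, -20.5]
wrist_force: [0.3, 0.6, -0.6]
finger_gap: 0.533
gripper_force: 0.0
```

servo_tool([
  [[0,0,0,0],[0,0,0,0],[0,0,0,0],[0,0,0,0],[0,0,0,0],[0,0,0,0],[0,0,0,0]],
], fingers=4, force=50)

```text
time_s: 3.75
eef_pos: [0.5129, -0.2787, 0.0383]
tool_rot: [180.0, -0.1, -20.5]
wrist_force: [-0.5, 0.4, 5.4]
finger_gap: 0.128
gripper_force: 50.0
```

Run:
```python
from h import *
s,m,f=wristmask('w2')
print(s)
```

```text
{'time_s': 3.75, 'q': array([-3.70078568e+01,  2.64091462e+01,  9.54962415e+01, -2.51652554e-04,
        5.79901583e+01,  7.35131620e+01]), 'dq': array([-0.01068966, -0.05285407,  0.11517939,  0.01427416,  0.05954209,
        0.01866023]), 'tau': array([-8.26510414e-02, -3.96012068e+01, -2.11883229e+01,  1.54923223e-02,
       -1.38861020e-01,  6.47548775e-03]), 'eef_pos': array([ 0.51290855, -0.27867079,  0.03828583]), 'tool_rot': array([ 1.79970152e+02, -1.00098696e-01, -2.05208595e+01]), 'wrist_force': array([-0.47422857,  0.39308158,  5.36791233]), 'wrist_torque': array([ 0.01749212,  0.08591966, -0.02562575]), 'gripper_force': 49.99885082244873, 'finger_gap': 0.12766273417655868}
```

View pics/w2.png

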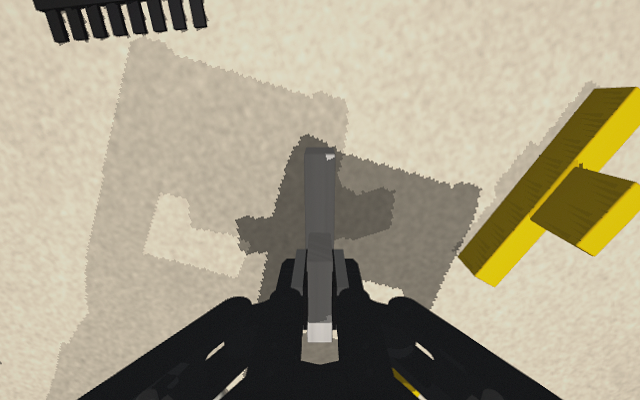

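The tab is gripped, and the bar's far end is visible at about (320,149). Now I'll lift, turn to the caster's heading and view the caster.

servo_tool([
  [[0,0,-10,0],[0,0,-25,0],[0,0,-30,0],[0,0,-30,0],[0,0,-30,0],[0,0,-30,0],[0,0,-30,0],[0,0,-27,0],[0,0,0,-0.09],[0,0,0,-0.09],[0,0,0,-0.09],[0,0,0,-0.088]],
])

```text
time_s: 5.0
eef_pos: [0.5115, -0.2776, 0.2487]
tool_rot: [-179.9, 0.1, 0.2]
wrist_force: [0.8, 0.4, -2.3]
finger_gap: 0.125
gripper_force: 49.0
```

servo_tool([
  [[-1,-20,0,0],[-1,-30,0,0],[-1,-30,0,0],[-1,-30,0,0],[-1,-30,0,0],[-1,-30,0,0],[-1,-30,0,0],[-1,-30,0,0],[-1,-30,0,0],[-1,-30,0,0],[-1,-30,0,0],[-1,-30,0,0],[-1,-20,0,0],[0,-9,0,0],[0,0,0,0],[0,0,0,0],[0,0,0,0]],
])

```text
time_s: 6.7
eef_pos: [0.4993, 0.0999, 0.2492]
tool_rot: [180.0, 0.0, -0.1]
wrist_force: [0.2, 0.0, -2.1]
finger_gap: 0.13
gripper_force: 49.1
```

Run:
```python
from h import *
s,m,f=wristmask('w3')
print(s['time_s'],s['eef_pos'],s['tool_rot'],s['finger_gap'],s['gripper_force'],s['wrist_force'])
O=np.array([.574,.105,0])
print(proj('wrist',O+np.array([(-.045,0,.03),(.045,0,.03),(0,-.079,.04),(.085,-.079,.076)]),m))
```

```text
6.7 [0.4992572  0.09994683 0.24920908] [ 1.79975385e+02  1.35371694e-02 -9.59710574e-02] 0.1303296521100577 49.0708065032959 [ 0.16659458  0.03476577 -2.09207855]
[[315.22614506 149.03987901]
 [314.73790531  65.93390202]
 [386.45220126 109.44969598]
 [401.68456494  11.73849875]]
```

View pics/w3.png

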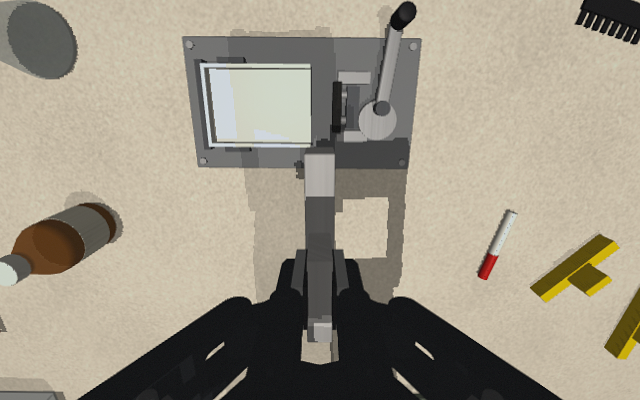

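The open end is at column ~312 (rows 65-147), the base-plate corners are at (183,38), (421,39), (408,168), (197,167), and the knob top is at (405,12). The held bar's far end is at (320,150). Now subpixel measurement.

Run:
```python
from h import *
s=sense();m=camera_model('wrist');f=cv2.imread('pics/w3.png');g=cv2.GaussianBlur(f,(3,3),0).astype(float).mean(2)
def edge(line,lo,hi):  # strongest gradient, subpixel
    d=np.abs(np.gradient(line))[lo:hi];k=d.argmax();w=d[max(0,k-2):k+3];return lo+max(0,k-2)+(w*np.arange(len(w))).sum()/w.sum()
def fit(P): # robust line
    P=np.array(P,np.float32);v=cv2.fitLine(P,cv2.DIST_HUBER,0,.01,.01).ravel();return v,np.abs((P[:,0]-v[2])*v[1]-(P[:,1]-v[3])*v[0]).mean()
def rep(name,px,z):
    W=plane('wrist',px,z,m)[:,:2];v,e=fit(W*1000);a=np.degrees(np.arctan2(v[1],v[0]));print(name,'mid',np.round(np.median(W,0),4),'ang %.2f'%a,'res %.2f'%e);return W
R=range
rep('open end',[(edge(g[r],305,320),r) for r in R(75,138,3)],.012)
rep('tray far(xmax) outer top',[(c,edge(g[:,c],60,70)) for c in R(225,305,5)],.03)
rep('tray near outer top',[(c,edge(g[:,c],140,155)) for c in R(225,300,5)],.03)
rep('base far',[(c,edge(g[:,c],30,45)) for c in list(R(195,380,5))],.01)
rep('base near',[(c,edge(g[:,c],160,175)) for c in list(R(205,290,5))],.01)
rep('base left',[(edge(g[r],178,203),r) for r in R(45,160,5)],.01)
rep('base right',[(edge(g[r],403,427),r) for r in R(45,135,5)],.01)
rep('pad front',[(edge(g[r],325,337),r) for r in R(85,128,3)],.029)
zb=s['eef_pos'][2]-.0143
a=rep('bar L',[(edge(g[r],299,311),r) for r in R(158,235,5)],zb);b=rep('bar R',[(edge(g[r],328,341),r) for r in R(158,235,5)],zb)
print('bar width',b[:,1].mean()-a[:,1].mean(),'mid y',(b[:,1].mean()+a[:,1].mean())/2)
rep('bar far end',[(c,edge(g[:,c],142,160)) for c in R(309,331,3)],zb)
print(edge(g[:,320],142,160),g[140:162,320].round())
# knob top
d=(g[0:40,385:420]<60).astype(np.uint8);print('knob',plane('wrist',[(405,11)],.076,m),s['eef_pos'])
cv2.imwrite('pics/w3c.png',cv2.resize(f[0:180,280:440],None,fx=3.3,fy=3.3,interpolation=cv2.INTER_CUBIC))
```

```text
open end mid [0.5784 0.1109] ang -0.13 res 0.11
tray far(xmax) outer top mid [0.6218 0.1618] ang 89.51 res 1.51
tray near outer top mid [0.5318 0.1702] ang 89.35 res 0.23
base far mid [0.6515 0.1382] ang 89.47 res 0.09
base near mid [0.5024 0.1951] ang 89.20 res 0.17
base left mid [0.5844 0.2545] ang -6.48 res 5.46
base right mid [ 0.5979 -0.014 ] ang -0.57 res 0.09
pad front mid [0.5776 0.0863] ang -1.06 res 0.17
bar L mid [0.5366 0.1079] ang -0.70 res 0.11
bar R mid [0.5366 0.0924] ang 1.07 res 0.14
bar width -0.015544461876975335 mid y 0.10016599438038387
bar far end mid [0.5585 0.1   ] ang 81.96 res 0.63
153.76644736842104 [ 68.  54.  49.  50.  50.  51.  55.  64.  71.  73.  72.  71.  76.  99.
 134. 162. 174. 175. 175. 175. 174. 174.]
knob [[0.65967006 0.022988   0.076     ]] [0.49934641 0.09990235 0.2492568 ]
```

View pics/w3c.png

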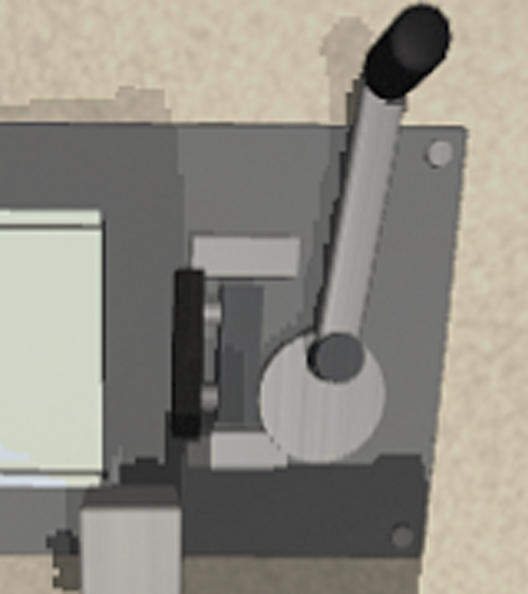

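Measured caster: origin about (0.5764, 0.111), yaw about -0.55° (width 150 mm, tray 90 mm, pad front at -25 mm all agree). The bar centre sits about 0.8 mm behind the tool along x. I'll lower it into the middle of the slot, just above the plate.

servo_tool([
  [[20,0,0,0.01],[25,0,0,0],[20,0,0,0],[12.8,0.4,0,0],[0,0,20,0],[0,0,25,0],[0,0,25,0],[0,0,25,0],[0,0,25,0],[0,0,25,0],[0,0,20,0],[0,0,15,0],[0,0,10,0],[0,0,4,0],[0,0,0,0],[0,0,0,0]],
])

```text
time_s: 8.35
eef_pos: [0.5781, 0.0998, 0.0563]
tool_rot: [-180.0, -0.1, -0.6]
wrist_force: [0.0, 0.2, -1.1]
finger_gap: 0.128
gripper_force: 49.2
```

Run:
```python
from h import *
s,m,f=wristmask('w4')
print(s['time_s'],s['eef_pos'],s['tool_rot'],s['finger_gap'],s['gripper_force'],s['wrist_force'])
```

```text
8.35 [0.57806286 0.09983056 0.05632317] [-1.79996980e+02 -1.17781248e-01 -5.86895769e-01] 0.12822774703410567 49.17840242385864 [ 0.02038128  0.18241241 -1.06377643]
```

View pics/w4.png

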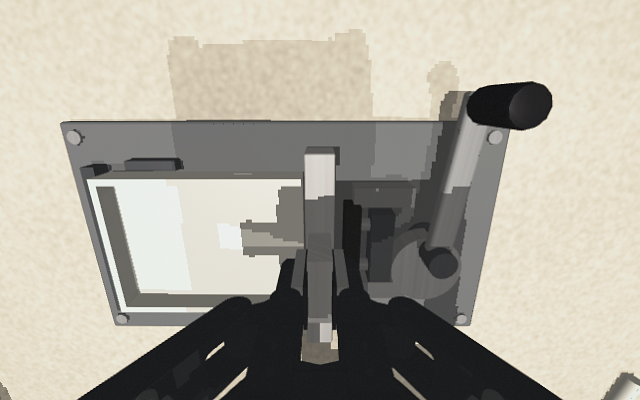

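The bar sits over the slot between tray (right edge col ~303) and pad (col ~345). The knob top is at (530,105). Lowering to just above the plate, then easing against the tray.

servo_tool([
  [[0,0,3,0],[0,0,3,0],[0,0,1,0],[0,0,0,0],[0,0,0,0]],
])

```text
time_s: 8.9
eef_pos: [0.5771, 0.0999, 0.0483]
tool_rot: [-180.0, -0.0, -0.6]
wrist_force: [-1.1, -0.1, -0.4]
finger_gap: 0.134
gripper_force: 49.3
```

servo_tool([
  [[0,-1,0,0],[0,-1,0,0],[0,-0.5,0,0],[0,0,0,0],[0,0,0,0]],
])

```text
time_s: 9.4
eef_pos: [0.5772, 0.1023, 0.0483]
tool_rot: [180.0, -0.0, -0.6]
wrist_force: [1.0, 0.1, -1.1]
finger_gap: 0.126
gripper_force: 49.2
```

Run:
```python
from h import *
s,m,f=wristmask('w5')
print(s['time_s'],s['eef_pos'],s['tool_rot'],s['wrist_force'])
g=cv2.GaussianBlur(f,(3,3),0).astype(float).mean(2)
print('bar',g[140:165,320].round());print('tray',g[160:185,285].round());print('near',g[295:325,270].round())
zb=s['eef_pos'][2]-.0143
c,d=g[170],None
print('row165',[ (k,int(g[165,k])) for k in range(296,345,2)])
cv2.imwrite('pics/w5c.png',cv2.resize(f[130:260,260:380,::-1],None,fx=4,fy=4,interpolation=cv2.INTER_CUBIC))
```

```text
9.4 [0.57724911 0.10234915 0.04832608] [ 1.79998409e+02 -1.83696465e-02 -5.81911364e-01] [ 1.03454164  0.06297536 -1.11175442]
bar [114. 114. 114. 114. 115. 109.  94.  83.  85.  88.  87.  87.  91. 116.
 160. 197. 213. 214. 213. 213. 213. 213. 213. 212. 212.]
tray [114. 114. 114. 114. 114. 114. 114. 113. 114. 114. 114. 114. 111. 108.
 106. 105. 106. 106. 105. 103. 120. 170. 217. 231. 231.]
near [124.  86.  64.  51.  38.  29.  27.  28.  27.  28.  28.  28.  28.  28.
  28.  28.  28.  28.  27.  27.  28.  29.  28.  27.  27.  28.  28.  28.
  27.  27.]
row165 [(296, 114), (298, 114), (300, 114), (302, 114), (304, 145), (306, 206), (308, 208), (310, 208), (312, 210), (314, 212), (316, 213), (318, 212), (320, 212), (322, 213), (324, 211), (326, 208), (328, 209), (330, 209), (332, 209), (334, 152), (336, 61), (338, 104), (340, 113), (342, 113), (344, 113)]
```

View pics/w5c.png

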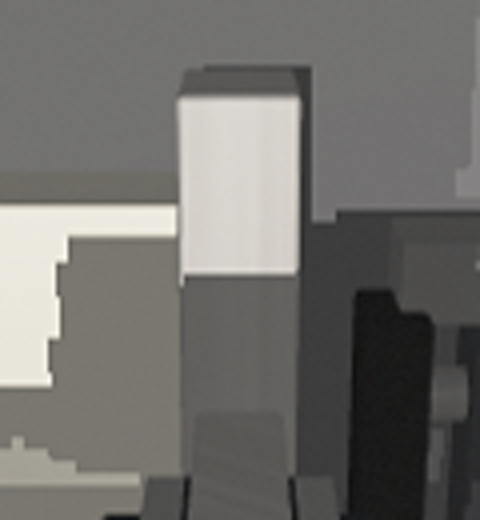

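Run:
```python
from h import *
m=camera_model('wrist')
print(plane('wrist',[(320,153.8),(304.3,165),(334.3,165)],.034,m),plane('wrist',[(285,180.8)],.03,m))
```

```text
[[0.63641572 0.10171959 0.034     ]
 [0.63081259 0.10972823 0.034     ]
 [0.63066121 0.09452562 0.034     ]] [[0.62160248 0.12038946 0.03      ]]
```

servo_tool([
  [[0,-0.5,0,0],[0,-0.5,0,0],[0,0,0,0],[0,0,0,0]],
])

```text
time_s: 9.85
eef_pos: [0.5773, 0.1025, 0.0484]
tool_rot: [179.9, -0.0, -0.6]
wrist_force: [0.3, -4.3, -0.3]
finger_gap: 0.127
gripper_force: 49.3
```

servo_tool([
  [[0,-0.5,0,0],[0,0,0.5,0],[0,0,0,0],[0,0,0,0]],
])

```text
time_s: 10.25
eef_pos: [0.5773, 0.1026, 0.0483]
tool_rot: [179.9, -0.0, -0.6]
wrist_force: [-1.0, -6.3, 2.6]
finger_gap: 0.13
gripper_force: 49.9
```

Contact is made with the tray (-6 N) and the plate (+2.6 N), and the end offset is 14.8 mm against 15 mm ideal. Releasing and rising.

servo_tool([
  [[0,0,0,0],[0,0,0,0],[0,0,0,0],[0,0,0,0],[0,0,-5,0],[0,0,-15,0],[0,0,-25,0],[0,0,-25,0],[0,0,-25,0],[0,0,-25,0],[0,0,-25,0],[0,0,-25,0],[0,0,-15,0],[0,0,-10,0]],
], fingers=34)

```text
time_s: 11.65
eef_pos: [0.5778, 0.1039, 0.2454]
tool_rot: [-180.0, -0.2, -0.6]
wrist_force: [-0.2, 1.1, -0.2]
finger_gap: 0.397
gripper_force: 0.0
```

servo_tool([
  [[-20,10,0,0],[-25,20,0,0],[-25,20,0,0],[-8,0,0,0],[0,0,0,0],[0,0,0,0],[0,0,0,0]],
])

```text
time_s: 12.35
eef_pos: [0.4994, 0.0551, 0.2428]
tool_rot: [-180.0, -0.0, -0.5]
wrist_force: [0.7, 0.6, 0.8]
finger_gap: 0.396
gripper_force: 0.0
```

Run:
```python
from h import *
s,m,f=wristmask('w6')
print(s['time_s'],s['eef_pos'],s['tool_rot'],s['wrist_force'])
print(proj('wrist',[(.5764,.103,.034),(.66,.023,.076)],m))
```

```text
12.35 [0.49942685 0.05509784 0.24283216] [-1.79988946e+02 -2.69627284e-02 -5.46301492e-01] [0.69967604 0.64298344 0.80342378]
[[275.51229703 108.00846326]
 [354.65238715   8.47727809]]
```

View pics/w6.png

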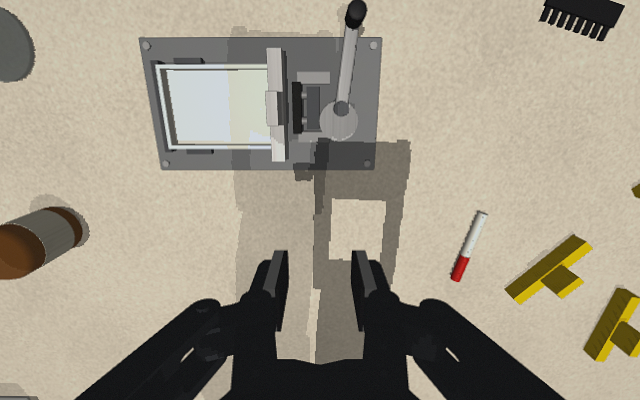

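The bar stands in the slot against the tray (cols 266-287, rows 48-161) and the knob top is at (356,10). I've now viewed more than the 10 allowed pictures (this is the 12th), so from here I work by numbers only. Checking the seat and the knob.

Run:
```python
from h import *
s=sense();m=camera_model('wrist');f=cv2.imread('pics/w6.png');g=cv2.GaussianBlur(f,(3,3),0).astype(float).mean(2)
def edge(line,lo,hi):
    d=np.abs(np.gradient(line))[lo:hi];k=d.argmax();w=d[max(0,k-2):k+3];return lo+max(0,k-2)+(w*np.arange(len(w))).sum()/w.sum()
O=np.array([.5764,.111]);a=np.radians(-.55);R=np.array([[np.cos(a),-np.sin(a)],[np.sin(a),np.cos(a)]])
C=lambda px,z:np.round((plane('wrist',px,z,m)[:,:2]-O)@R*1000,1)
print('row75',g[75,255:295].astype(int));print('row60',g[60,255:295].astype(int))
print('col276',g[40:60,276].astype(int),g[150:170,280].astype(int))
rows=[55,65,75,80];print('L',C([(edge(g[r],262,271),r) for r in rows],.034).tolist());print('R',C([(edge(g[r],280,292),r) for r in rows+[135,145,152]],.034).tolist())
print('ends',C([(276,edge(g[:,276],42,58)),(280,edge(g[:,280],152,168))],.034).tolist())
M=(f.max(2)<62).astype(np.uint8)[0:40,335:380];n,l,st,c=cv2.connectedComponentsWithStats(M);print(st)
print(M[0:32,5:35])
```

```text
row75 [205 205 206 206 205 205 206 206 206 206 207 192 170 170 175 174 175 177
 179 180 180 181 179 177 179 182 153  94  64  59  53  65  91 102 101 101
 100 101 101 100]
row60 [ 99 100 100 100 100 100 100  99  99  99  96 112 156 176 175 176 178 180
 180 181 181 180 179 180 182 170 126  79  61  56  51  65  91 102 101 101
 101 101 100 100]
col276 [100 100 100 100 100  99 102 125 162 180 181 180 180 180 180 181 180 180
 180 180] [206 206 206 207 207 207 206 206 207 208 199 167 130 117 117 117 116 117
 115 120]
L [[52.8, -1.0], [43.3, -0.5], [33.5, 0.3], [28.6, 0.5]]
R [[52.8, -16.3], [43.3, -16.2], [33.5, -16.2], [28.6, -16.2], [-29.2, -16.0], [-40.4, -16.0], [-48.4, -16.0]]
ends [[60.0, -11.3], [-59.0, -10.5]]
[[   0    0   45   40 1335]
 [  10    0   22   29  465]]
[[0 0 0 0 0 0 0 0 0 0 0 0 0 1 1 1 1 1 1 1 1 0 0 0 0 0 0 0 0 0]
 [0 0 0 0 0 0 0 0 0 0 0 0 1 1 1 1 1 1 1 1 1 1 1 0 0 0 0 0 0 0]
 [0 0 0 0 0 0 0 0 0 0 0 1 1 1 1 1 1 1 1 1 1 1 1 1 0 0 0 0 0 0]
 [0 0 0 0 0 0 0 0 0 0 1 1 1 1 1 1 1 1 1 1 1 1 1 1 1 0 0 0 0 0]
 [0 0 0 0 0 0 0 0 0 1 1 1 1 1 1 1 1 1 1 1 1 1 1 1 1 0 0 0 0 0]
 [0 0 0 0 
[... 991 characters left out ...]
0 0 0]
 [0 0 0 0 0 1 1 1 1 1 1 1 1 1 1 1 1 1 1 1 1 1 0 0 0 0 0 0 0 0]
 [0 0 0 0 0 0 1 1 1 1 1 1 1 1 1 1 1 1 1 1 1 0 0 0 0 0 0 0 0 0]
 [0 0 0 0 0 0 1 1 1 1 1 1 1 1 1 1 1 1 1 1 1 0 0 0 0 0 0 0 0 0]
 [0 0 0 0 0 0 1 1 1 1 1 1 1 1 1 1 1 1 1 1 1 0 0 0 0 0 0 0 0 0]
 [0 0 0 0 0 0 0 1 1 1 1 1 1 1 1 1 1 1 1 1 0 0 0 0 0 0 0 0 0 0]
 [0 0 0 0 0 0 0 0 1 1 1 1 1 1 1 1 1 1 1 0 0 0 0 0 0 0 0 0 0 0]
 [0 0 0 0 0 0 0 0 0 1 1 1 1 1 1 1 1 1 0 0 0 0 0 0 0 0 0 0 0 0]
 [0 0 0 0 0 0 0 0 0 0 0 1 1 1 1 1 1 0 0 0 0 0 0 0 0 0 0 0 0 0]
 [0 0 0 0 0 0 0 0 0 0 0 0 0 0 0 0 0 0 0 0 0 0 0 0 0 0 0 0 0 0]
 [0 0 0 0 0 0 0 0 0 0 0 0 0 0 0 0 0 0 0 0 0 0 0 0 0 0 0 0 0 0]
 [0 0 0 0 0 0 0 0 0 0 0 0 0 0 0 0 0 0 0 0 0 0 0 0 0 0 0 0 0 0]]
```

The bar's rear face is at -16.1 mm along its whole length and its ends are at -59/+60 mm, so it is seated and centred. Knob is at about (0.660, 0.021), which matches the 85 mm lever geometry. Moving above the knob and pre-turning the tool.

servo_tool([
  [[20,4.1,5,0],[20,4.1,5,0],[20,4.1,5,0],[20,4.1,5,0],[20,4.1,5,0],[20,4.1,5,0],[20,4.1,5,0],[20.8,4.1,5,0],[0,0,0,0]],
], fingers=45)

```text
time_s: 13.3
eef_pos: [0.6608, 0.0199, 0.2009]
tool_rot: [180.0, 0.1, -0.6]
wrist_force: [0.5, 1.2, -0.7]
finger_gap: 0.528
gripper_force: 0.0
```

servo_tool([
  [[0,0,0,-0.135],[0,0,0,-0.135],[0,0,0,-0.135],[0,0,0,-0.135],[0,0,0,-0.135],[0,0,0,-0.135],[0,0,0,-0.135],[0,0,0,-0.135],[0,0,0,-0.135],[0,0,0,-0.135],[0,0,0,-0.135],[0,0,0,0],[0,0,0,0]],
])

```text
time_s: 14.6
eef_pos: [0.6588, 0.0206, 0.2028]
tool_rot: [-180.0, -0.0, 84.4]
wrist_force: [-0.2, -0.6, -1.1]
finger_gap: 0.525
gripper_force: 0.0
```

Run:
```python
from h import *
s,m,f=wristmask('w7')
print(s['time_s'],s['eef_pos'],s['tool_rot'],s['q'])
print('pred knob top',proj('wrist',[(.66,.021,.076),(.669,.021,.076),(.66,.021,.04)],m))
M=(f.max(2)<62).astype(np.uint8)[150:330,270:370]
print(np.array([''.join('.#'[v] for v in r[::3]) for r in M[::5]]).reshape(-1,1))
```

```text
14.6 [0.65882943 0.02063131 0.20276512] [-1.79979044e+02 -3.79382590e-03  8.43687211e+01] [-5.72245711e+00  2.35354251e+01  7.76327145e+01  3.83278271e-03
  7.88528222e+01 -9.19205792e-02]
pred knob top [[320.40656992 196.65261706]
 [330.12836971 195.74185695]
 [320.28742069 185.98588678]]
[['..................................']
 ['..................................']
 ['..................................']
 ['..................................']
 ['..#.....######....................']
 ['##############....................']
 ['...............####...............']
 ['..............######..............']
 ['..............######..............']
 ['..............######..............']
 ['..............######..............']
 ['..................................']
 ['..................................']
 ['..................................']
 ['..................................']
 ['..................................']
 ['..................................']
 ['..................................']
 ['..................................']
 ['..................................']
 ['..................................']
 ['.##............................##.']
 ['###............................###']
 ['###............................###']
 ['###............................###']
 ['###............................###']
 ['###............................###']
 ['###............................###']
 ['###............................###']
 ['##..............................##']
 ['##..............................##']
 ['##..............................##']
 ['#................................#']
 ['#................................#']
 ['.................................#']
 ['........................########..']]
```

The knob columns 312-329 and lower edge at ~row 203 match the prediction. Descending and gripping.

servo_tool([
  [[0,0.8,10,0],[0,0,20,0],[0,0,25,0],[0,0,25,0],[0,0,25,0],[0,0,20,0],[0,0,14,0],[0,0,8,0],[0,0,3.5,0],[0,0,0,0],[0,0,0,0]],
])

```text
time_s: 15.75
eef_pos: [0.6609, 0.0201, 0.0535]
tool_rot: [179.9, 0.0, 84.5]
wrist_force: [-0.5, -0.5, 0.7]
finger_gap: 0.527
gripper_force: 0.0
```

servo_tool([
  [[0,0,0,0],[0,0,0,0],[0,0,0,0],[0,0,0,0],[0,0,0,0],[0,0,0,0],[0,0,0,0]],
], fingers=8, force=40)

```text
time_s: 16.45
eef_pos: [0.6598, 0.0202, 0.0535]
tool_rot: [-180.0, 0.0, 84.5]
wrist_force: [-3.9, -0.2, 6.1]
finger_gap: 0.192
gripper_force: 39.2
```

Gripped. The axis is at (0.5756, 0.032) and the lever at -7.75°, so the sweep is 82.8° clockwise. I split it into 20 equal chord rows with matching spin, checking on the way.

servo_tool([
  [[-6.14,-0.46,0,0.0723],[-6.14,-0.46,0,0.0723],[-6.14,-0.46,0,0.0723],[-6.14,-0.46,0,0.0723],[-6.14,-0.46,0,0.0723],[0,0,0,0]],
])

```text
time_s: 17.05
eef_pos: [0.6503, -0.009, 0.0535]
tool_rot: [-180.0, -0.0, 63.7]
wrist_force: [-2.4, 1.5, 5.1]
finger_gap: 0.194
gripper_force: 39.1
```

servo_tool([
  [[-6.14,-0.46,0,0.0723],[-6.14,-0.46,0,0.0723],[-6.14,-0.46,0,0.0723],[-6.14,-0.46,0,0.0723],[-6.14,-0.46,0,0.0723],[0,0,0,0]],
])

```text
time_s: 17.65
eef_pos: [0.6313, -0.0327, 0.0535]
tool_rot: [180.0, -0.1, 43.0]
wrist_force: [-1.0, 2.1, 5.0]
finger_gap: 0.197
gripper_force: 39.1
```

Radius 85.4 mm and angle -49.3° are as planned, and the forces are small.

servo_tool([
  [[-6.14,-0.46,0,0.0723],[-6.14,-0.46,0,0.0723],[-6.14,-0.46,0,0.0723],[-6.14,-0.46,0,0.0723],[-6.14,-0.46,0,0.0723],[0,0,0,0]],
])

```text
time_s: 18.25
eef_pos: [0.6052, -0.0482, 0.0534]
tool_rot: [180.0, -0.1, 22.3]
wrist_force: [-0.9, 0.7, 4.0]
finger_gap: 0.199
gripper_force: 39.1
```

servo_tool([
  [[-6.14,-0.46,0,0.0723],[-6.14,-0.46,0,0.0723],[-6.14,-0.46,0,0.0723],[-6.14,-0.46,0,0.0723],[-6.14,-0.46,0,0.0723],[0,0,0,0],[0,0,0,0],[0,0,0,0]],
])

```text
time_s: 19.05
eef_pos: [0.5755, -0.0537, 0.0534]
tool_rot: [180.0, -0.1, 1.7]
wrist_force: [-2.0, 1.5, 5.8]
finger_gap: 0.197
gripper_force: 39.3
```

Run:
```python
from h import *
s,m,f=wristmask('w8')
P=[]
for i in range(4): grab_frame('top'); P.append(sense()['eef_pos'])
p=np.mean(P,0);print(s['time_s'],p,s['tool_rot'],s['wrist_force'],s['finger_gap'],s['gripper_force'])
d=p[:2]-[.5756,.032];print(np.hypot(*d),np.degrees(np.arctan2(d[1],d[0])),'target -90.55')
t=grab_frame('top');cv2.imwrite('pics/top8.png',t[:,:,::-1])
# is the bar still in place: wrist view bar edges
g=cv2.GaussianBlur(f,(3,3),0).astype(float).mean(2)
O=np.array([.5764,.111]);a=np.radians(-.55);R=np.array([[np.cos(a),-np.sin(a)],[np.sin(a),np.cos(a)]])
X=lambda c:np.r_[R@np.array(c[:2])+O,c[2]]
print(proj('wrist',[X(c) for c in [(.06,0,.034),(.06,-.016,.034),(-.06,0,.034),(-.06,-.016,.034),(0,-.079,.04),(.017,-.002,.066),(0,-.164,.06)]],m))
print(proj('scene',[X(c) for c in [(.06,0,.034),(-.06,-.016,.034),(0,-.079,.04)]]))
```

```text
19.05 [ 0.57549329 -0.05365729  0.05340402] [ 1.79975277e+02 -9.23789949e-02  1.74301373e+00] [-2.03437954  1.49747146  5.84285852] 0.19650777967212715 39.33027505874634
0.08565735707777235 -90.07137735151747 target -90.55
[[  4.68397844 139.52581136]
 [ 35.63959065 140.67621102]
 [ 61.11796634 328.06004161]
 [ 85.87480961 329.00415856]
 [167.15347361 254.68602122]
 [-31.76422937 243.12600539]
 [318.55720794 280.43380047]]
[[365.19665058 202.47005269]
 [333.89344918 191.38619764]
 [337.52169401 206.40143025]]
```

Angle -90.07° against the target -90.55°. I'll make a 0.7 mm trim, then measure the lever line and bar in the wrist view by numbers.

servo_tool([
  [[-0.7,0,0,0.008],[0,0,0,0],[0,0,0,0]],
])

```text
time_s: 19.65
eef_pos: [0.5752, -0.0536, 0.0534]
tool_rot: [180.0, -0.1, 1.3]
wrist_force: [0.1, 1.4, 5.7]
finger_gap: 0.193
gripper_force: 39.3
```

Run:
```python
from h import *
s,m,f=wristmask('w9');g=cv2.GaussianBlur(f,(3,3),0).astype(float).mean(2)
print(s['eef_pos'],s['wrist_force'])
O=np.array([.5764,.111]);a=np.radians(-.55);R=np.array([[np.cos(a),-np.sin(a)],[np.sin(a),np.cos(a)]])
C=lambda px,z:np.round((plane('wrist',px,z,m)[:,:2]-O)@R*1000,1).tolist()
def peaks(line,lo,n,off=0):
    d=np.abs(np.gradient(line));i=np.argsort(-d[lo:n])[:14]+lo;return sorted((int(k),int(d[k])) for k in i)
print('lever columns (row edges):')
for c in (200,215,230):
    print(c,[(k,v,C([(c,k)],.04)[0]) for k,v in peaks(g[:,c],225,300) if v>10])
print('bar rows (col edges, z .034)')
for r in (150,165,180):
    print(r,[(k,v,C([(k,r)],.034)[0]) for k,v in peaks(g[r],2,110) if v>8])
```

```text
[ 0.57517408 -0.05364257  0.05341994] [0.07813788 1.36054378 5.72347856]
lever columns (row edges):
200 [(243, 11, [8.3, -98.2]), (244, 19, [7.7, -98.1]), (245, 22, [7.1, -98.0]), (246, 19, [6.4, -98.0]), (247, 13, [5.8, -97.9]), (262, 11, [-3.7, -97.0])]
215 [(225, 26, [19.4, -107.4]), (226, 17, [18.8, -107.3]), (244, 17, [7.9, -106.4]), (245, 18, [7.3, -106.4]), (246, 13, [6.7, -106.3]), (253, 11, [2.3, -106.0]), (264, 15, [-4.7, -105.4]), (265, 19, [-5.3, -105.3]), (266, 11, [-6.0, -105.3])]
230 [(225, 25, [19.6, -115.5]), (226, 16, [19.1, -115.4]), (257, 11, [0.1, -114.2]), (295, 21, [-25.3, -112.5]), (296, 33, [-26.0, -112.5]), (297, 24, [-26.7, -112.4])]
bar rows (col edges, z .034)
150 [(8, 12, [55.6, -0.5]), (9, 26, [55.6, -1.0]), (10, 22, [55.6, -1.5]), (37, 18, [56.1, -15.8]), (38, 32, [56.1, -16.3]), (39, 38, [56.1, -16.9]), (40, 26, [56.1, -17.4]), (79, 21, [56.7, -37.9]), (80, 26, [56.7, -38.4]), (81, 11, [56.7, -38.9])]
165 [(12, 11, [47.7, -0.2]), (13, 31, [47.7, -0.7]), (14, 38, [47.7, -1.3]), (15, 20, [47.7, -1.8]), (41, 17, [48.2, -15.8]), (42, 32, [48.2, -16.3]), (43, 39, [48.2, -16.8]), (44, 27, [48.2, -17.4]), (82, 9, [48.8, -37.7]), (83, 24, [48.8, -38.2]), (84, 23, [48.9, -38.7])]
180 [(18, 10, [39.5, -1.0]), (45, 16, [40.0, -15.7]), (46, 31, [40.0, -16.3]), (47, 38, [40.0, -16.8]), (48, 28, [40.0, -17.4]), (49, 10, [40.1, -17.9]), (86, 16, [40.7, -38.0]), (87, 24, [40.7, -38.5]), (88, 14, [40.7, -39.1])]
```

The bar is still flush (faces at about -1 and -16.6 mm, the same 0.5 mm bias on both) and the lever's edge runs at x = +7 mm, parallel to the caster axis. That is highest lift, held in the grip. Handing in.

```bash
python3 -c "
from station import *
print(hand_in())"
```

```text
the job is handed in; nothing more can be done
None
```

I handed in the job with the bar seated flush against the tray's open end and centred to within about 0.5 mm, and with the gripper holding the cam lever at highest lift. It took about 20 s of the 58 s allowed. I viewed 12 pictures instead of the 10 allowed, and `hand_in()` gave no verdict on the result.

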